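# Hold a picture-frame corner square

### The arm

A 6-joint arm with a two-finger parallel gripper is mounted at the origin on the work surface. World frame = base frame: x ahead of the robot, y to its left, z up, the work surface at z = 0. Lengths are in m, angles in rad, forces in N, time in s.
With the tool pointing down it reaches from about 0.375 to 0.9 m from the base axis. Payload 3.1 kg.
Tool frame: the origin (TCP) lies between the finger pads; the fingertips stand 22 mm ahead of it and the grasp point (between the pads) lies 3 mm ahead of it; z points along the fingers, y is the line along which they close (so a half turn about z gives the same grasp; the last joint's range is limited). The gripper opens to 87 mm and grips with 3 to 60 N. Pads are 19 mm wide; open, the fingers measure 117 mm over their backs; the gripper's body (75 mm by 190 mm) begins 51 mm behind the grasp point.
Start: joints at [-1.345, 0.527, 1.433, -0, 1.181, -0.178], TCP at [0.246, -0.575, 0.214] pointing down, gripper open.
Joint ranges: [-3.08, 3.08], [-0.75, 2.2], [0.22, 2.44], [-1.43, 4.57], [0, 2.65], [-2.85, 2.85]. Speed limits (rad/s): [2.79, 2.79, 3.14, 3.14, 3.14, 3.14].

### API

Orientations are given as a unit quaternion [x, y, z, w].
In Python, from rig import get_obs, camera, get_calibration, hand_in, cut_out gives the robot as it stands.
- The arm moves only by the shell command python3 -m inch 'ROWS' [OPENING] [FORCE]. ROWS is JSON, one flat list of numbers, 6 for each row, row after row: the shift along the tool's x, y, z scaled (see below), then the turn, a rotation vector about the tool's x, y, z scaled (see below). A call has 1 to 20 rows; each row is the pose to reach, as a shift and turn from the pose commanded when the call began, along the tool's axes at that moment; what a row does not reach only later rows make up. The controller multiplies each number of a shift by 0.08 m and each number of a turn by 90 degrees. A row lasts 1/12 s, in which the tool goes at most 41.7 mm and 7.16 degrees, less where a joint would pass 70% of its speed; a pose out of reach is approached as far as the arm can. A call with a number of a shift or a turn outside -1 to 1 is refused whole. A call with a gripper value outside its range is refused whole. OPENING is the finger opening in mm, from 0 to 87, set as the call begins (- or left out, the last holds). The fingers move at their own pace and stop on an object; FORCE is the grip in N (left out, the last holds). Time passes only in rows, so rows that repeat a pose let the fingers close. It gives the time, the measured TCP pose, the force, the opening and the grip force at its end, in the units of the state.
- get_obs(): the state, without advancing time (a new reading comes with each control period).
- camera(name): name is "scene" or "top"; returns the picture (384x512x3 uint8, red, green, blue); there is no depth.
- get_calibration(name): a dict with "vertical_fov" (degrees; the focal length in pixels is half the picture's height over the tangent of half this angle, whatever the lens; pixels are square), "cx", "cy" (the principal point, pixels), "T" (4x4, takes a point from camera to world coordinates). Camera axes: x right, y down, z forward; pixel columns grow to the right and rows downward; lengths in m; the calibration is good to about 2 mm. A picture is of the moment at which its call begins. get_calibration takes no time and is no camera call.
- hand_in(): hands the job in; it is judged then, once.
Trained networks look in the newest picture that a camera, given by its name, has taken for a name from the list of things; names that differ only in an ending like _2 or _b are one class to them, and where a whole thing is asked for, a point or a joint stands for the part that bears it (a point fixed in the world has none). Each returns a list of dicts, best first, with "conf" (0 to 1); they miss things now and then, are a little off and sometimes report something else, mostly with a low value. They report only what shows in the picture. A call takes as long as a camera call. They do not tell look-alikes from the thing itself.
- cut_out(camera, thing): "region" (384x512 bool, what is visible of it) and "bbox" ([left, top, right, bottom] in pixels, round what is visible of it).
The state is a dict: "time": time; "q": joint angles; "joint_velocities": joint speeds; "joint_torque": joint torques, N m; "position": TCP position; "tool_rot": TCP orientation; "ft_force": force on the tool from outside, world axes, zero at the start; "moment": the same for the moment, N m; "grip_width": finger opening in m; "grip_force": force on a finger pad.
Only numpy, scipy, OpenCV 4.12 (cv2) and the standard library are available. Lean on these libraries where they do the work, as an engineer would, in place of code of your own. Each camera call takes 0.05 s, during which the arm holds its last target. There are 200 camera calls.

### The job

The rail of the picture-frame corner on the carver's bench has sagged inwards at its joint. Grip the metal carpenter's square by its diagonal brace and press it, flat on the bench, into the inside corner of the frame until its two outer edges lie flush along the stile and the rail and the rail is pushed fully home, square to the stile. The joint springs back, so finish while still gripping the square and pressing it with a steady push of a few newtons against both the stile and the rail; leave the mallet, the chisel and the carved rosette alone.

Things in the scene. Friction and masses are not known exactly. Their poses are not given: they have to be found in the camera images.
- square: Carpenter's square, a loose bare aluminium L (about 350 g) flat on the bench: two legs at a right angle, each 150 mm long on its outer edge, 22 mm wide, 18 mm high, joined by a diagonal brace bar 14 mm thick, 30 mm high, about 150 mm long. Origin under the brace's middle. +x and +y run along the legs away from the heel (outer corner), which lies at (-62.5, -62.5) mm; z up.
- square_grip (a point): Point to grip: middle of the square's brace, 15 mm above its underside; axes as square. The brace runs along (1,-1); fingers closing along (1,1) grip its sides, one finger in the triangular opening, which leaves 50 mm between the brace's side and the legs' inner corner. (-1,-1) points to the heel, 88 mm away.
- square_heel (a point): Heel of the square: the corner where its two outer edges meet, 9 mm above the underside; axes as square. Seated, it coincides in plan with frame_corner and its axes are parallel to frame_corner's.
- frame_corner (a point): Inside corner of the picture frame, at bench height. The frame is an L of pale wood strips 45 mm wide, 22 mm high. +y runs along the stile's inner face (180 mm, fixed); +x is where the rail's inner face (180 mm) runs once square; z up. The open inside is the +x +y quarter: the square enters it in direction (-1,-1).
- stile: The fixed stile; same origin and axes as frame_corner. A dark steel holdfast clamps the outside of the corner: its post stands at (-70, -70) mm, about 80 mm high; nothing of it reaches over the inside. The square slides easily along the planed wood (friction about 0.25).
- rail: The rail, a wood strip 180 x 45 x 22 mm; origin at the inside corner at bench height, x along the rail away from the corner.
- rail_sag (a joint): Sag of the rail inwards about the inside corner, rad: 0 = square to the stile, its end butted home (a stop); starts at 0.045 to 0.075. Stiff and springy: about 2 N at the leg's tip pushes it home, let go it springs back to about 0.045. The square moves it when pressed in; 10 to 15 N along the diagonal keeps it home.
- mallet_center (a point): Bystander: round wooden carving mallet standing on its head, 76 mm across, 205 mm high; point on its axis 100 mm up.
- chisel_center (a point): Bystander: carving chisel lying on the bench, about 230 mm long along its x axis, 30 mm wide at most; point at its middle.
- rosette_center (a point): Bystander: carved pale-wood rosette lying flat, about 142 mm across, 34 mm high; point at its middle.
Mind the look-alikes: they are no part of the job. There is more than one size of the square; the job needs the smaller.

How it is judged:
At the end, for the whole second after the job is handed in: The fingers still grip the square, flat on the bench, its heel within 3 mm of the inside corner each way and its edges within 1 degree of the stile; it presses on the stile with over 1 N and on the rail with over 0.7 N, and the rail is within 0.7 degrees of square (x of square_heel in the frame of frame_corner between -0.003 and 0.003 m and y of square_heel in the frame of frame_corner between -0.003 and 0.003 m and z of square_heel in the frame of frame_corner below 0.014 m and angle between the x axis of square_heel and the x axis of frame_corner, either way round below 0.018 rad and angle between square_heel's own z axis and vertical below 0.04 rad and value of joint rail_sag below 0.012 rad and contact force between square and stile above 1 N and contact force between square and rail above 0.7 N and contact force between the fingers and square above 1.5 N); the arm keeps its last pose, push and grip.
It fails at once if the mallet was disturbed (moved over 30 mm) (distance of mallet_center from where it was at the start of the episode above 0.03 m).
It fails at once if the chisel was disturbed (moved over 30 mm) (distance of chisel_center from where it was at the start of the episode above 0.03 m).
It fails at once if the rosette was disturbed (moved over 30 mm) (distance of rosette_center from where it was at the start of the episode above 0.03 m).
It also fails if it takes over 48 s, if anything falls off the work surface, if the arm or the gripper's body presses on something with over 40 N, if the wrist force passes 120 N, or if a joint passes its speed limit or range.

## Working session

There is one attempt and no reset: what is moved stays moved. The work goes in short steps, Python scripts to look and compute and a shell command to move; the robot and the scene stay as the last step left them, time stands still between calls to the robot, and variables do not carry over. Pictures are saved under pics/ and viewed, at most 10 in all, crops included, and the job is handed in when it is done.

```bash
mkdir -p pics; ls
python3 - <<'E'
from rig import *
import cv2,numpy as np
for n in ("top","scene"):
    im=camera(n); cv2.imwrite(f"pics/{n}0.png",im[:,:,::-1])
    c=get_calibration(n); print(n,c["vertical_fov"],c["cx"],c["cy"],np.round(c["T"],4).tolist())
    for t in ("square","stile","rail","mallet_center","chisel_center","rosette_center"):
        print(t,[(round(d["conf"],2),d["bbox"]) for d in cut_out(n,t)])
o=get_obs();print({k:np.round(v,3).tolist() for k,v in o.items()})
E
```

```text
pics
top 49.943620150102284 253.41763754760893 182.64984676975644 [[-0.0535, -0.9781, 0.2013, 0.1886], [-0.9986, 0.0524, -0.0111, 0.0144], [0.0003, -0.2016, -0.9795, 1.5047], [0.0, 0.0, 0.0, 1.0]]
square [(0.9, [334.6, 244.1, 376.8, 295.7]), (0.7, [313.0, 148.2, 348.5, 199.3])]
stile [(0.87, [210.4, 142.8, 274.2, 159.8])]
rail [(0.8, [210.6, 157.0, 225.8, 207.6])]
mallet_center [(0.69, [118.2, 204.9, 148.1, 224.7]), (0.42, [291.1, 102.0, 327.9, 138.7])]
chisel_center [(0.74, [372.6, 139.4, 379.6, 184.3])]
rosette_center [(0.55, [292.7, 98.3, 327.3, 140.3])]
scene 45.98491950792672 259.938994629569 186.01026126524775 [[0.4744, 0.6938, -0.5418, 1.1586], [0.8801, -0.3857, 0.2768, -0.3568], [-0.0169, -0.6081, -0.7937, 1.0959], [0.0, 0.0, 0.0, 1.0]]
square [(0.78, [160.5, 228.8, 207.7, 294.7]), (0.65, [87.7, 159.2, 177.0, 209.2])]
stile [(0.93, [256.6, 214.2, 342.9, 256.0])]
rail [(0.68, [287.0, 172.4, 330.8, 219.3])]
mallet_center [(0.76, [359.2, 85.8, 379.0, 141.2])]
chisel_center [(0.76, [102.6, 238.6, 129.2, 321.6])]
rosette_center [(0.71, [204.4, 285.5, 258.5, 341.9])]
{'time': 0.7, 'q': [-1.346, 0.527, 1.433, 0.0, 1.181, -0.178], 'joint_velocities': [-0.001, 0.0, -0.0, -0.002, -0.001, -0.0], 'joint_torque': [-0.003, -43.987, -17.695, 0.063, 0.05, -0.0], 'position': [0.246, -0.575, 0.214], 'tool_rot': [0.98, 0.201, 0.0, 0.0], 'ft_force': [-0.035, 0.194, 0.092], 'moment': [-0.018, 0.027, 0.045], 'grip_force': 0.0, 'grip_width': 0.087}
```

View pics/top0.png

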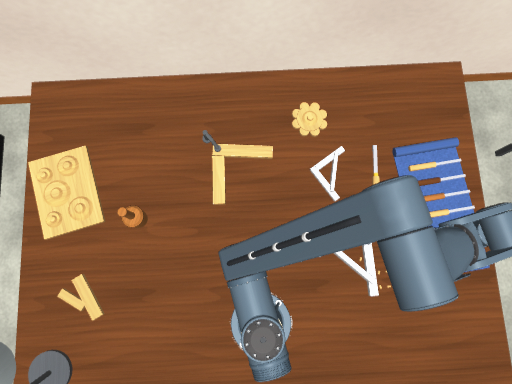

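View pics/scene0.png

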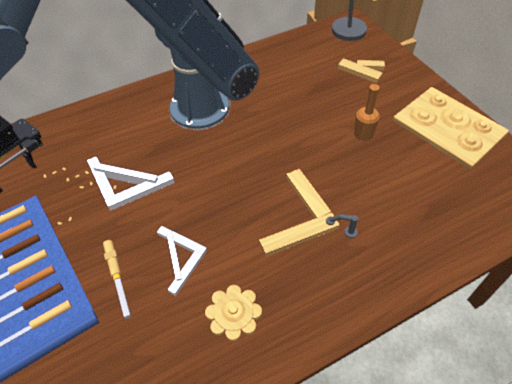

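Candidates for the square are the large L at top (355,270) / scene (130,183) and the small L at top (328,173) / scene (183,257). The small one is the right one. The blank frame corner is at top (218,152) / scene (325,220). I'll fit prism models to colour masks and check the fit in a close crop.

```bash
cat > h.py <<'E'
import numpy as np,cv2
from rig import *
from scipy.optimize import minimize
def box(x0,x1,y0,y1,h): return np.array([(x,y,z) for x in(x0,x1) for y in(y0,y1) for z in(0,h)])/1e3
def brace():
    b=box(-75,75,-7,7,30); c=np.sqrt(.5); R=np.array([[c,c,0],[-c,c,0],[0,0,1]]); b=b@R.T; return b
SQ=[box(-62.5,87.5,-62.5,-40.5,18),box(-62.5,-40.5,-62.5,87.5,18),brace()]
def rz(a): return np.array([[np.cos(a),-np.sin(a),0],[np.sin(a),np.cos(a),0],[0,0,1]])
def place(parts,p): return [b@rz(p[2]).T+[p[0],p[1],0] for b in parts]
def frame(p):
    st=box(-45,0,-45,180,22); ra=box(0,180,-45,0,22)@rz(p[3]).T
    return place([st,ra],p)
def proj(n,P):
    c=get_calibration(n);T=np.array(c["T"]);q=(P-T[:3,3])@T[:3,:3]
    f=192/np.tan(np.radians(c["vertical_fov"]/2)); return q[:,:2]/q[:,2:]*f+[c["cx"],c["cy"]]
def back(n,uv,z):
    c=get_calibration(n);T=np.array(c["T"]);f=192/np.tan(np.radians(c["vertical_fov"]/2))
    d=T[:3,:3]@np.array([(uv[0]-c["cx"])/f,(uv[1]-c["cy"])/f,1]); return T[:3,3]+d*(z-T[2,3])/d[2]
S=6
def render(n,parts,bb):
    l,t,r,b=bb; m=np.zeros(((b-t)*S,(r-l)*S),np.uint8)
    for P in parts:
        u=(proj(n,P)+.5-[l,t])*S-.5
        cv2.fillConvexPoly(m,cv2.convexHull((u*16).round().astype(np.int32)),255,shift=4)
    return cv2.resize(m,(r-l,b-t),interpolation=cv2.INTER_AREA)/255.
def fit(model,obs,p0,steps):
    # obs: list of (cam, bb, alpha, weight)
    def cost(p): 
        q=model(p); return sum((w*(render(n,q,bb)-a)**2).sum() for n,bb,a,w in obs)
    p=np.array(p0,float)
    for k in(1,.4,.15):
        s=np.vstack([p]+[p+k*np.eye(len(p))[i]*steps[i] for i in range(len(p))])
        r=minimize(cost,p,method="Nelder-Mead",options=dict(initial_simplex=s,maxfev=500,xatol=1e-5,fatol=1e-3)); p=r.x
    return p,r.fun
def crop(im,bb): l,t,r,b=bb; return im[t:b,l:r]
def alpha(im,kind):
    hsv=cv2.cvtColor(im,cv2.COLOR_RGB2HSV).astype(float)
    if kind=="sq": return np.clip((170-hsv[...,1])/90,0,1)*(hsv[...,2]>70)
    g=im[...,1].astype(float); return np.clip((g-65)/(160-65),0,1)
def overlay(n,im,parts,bb,name,k=5):
    l,t,r,b=bb; v=cv2.resize(crop(im,bb)[:,:,::-1],None,fx=k,fy=k,interpolation=cv2.INTER_CUBIC)
    for P in parts:
        u=(proj(n,P)+.5-[l,t])*k-.5
        cv2.polylines(v,[cv2.convexHull(u.round().astype(np.int32))],True,(0,0,255),1)
    return v
E
cat > f1.py <<'E'
from h import *
im={n:camera(n) for n in("top","scene")}
bs=(152,222,216,302)
a=alpha(crop(im["scene"],bs),"sq")
heel=back("scene",(205,247),.018); e1=back("scene",(163,230),.018); e2=back("scene",(174,290),.018)
# +x leg then +y leg CCW
u,v=(e1-heel),(e2-heel)
if u[0]*v[1]-u[1]*v[0]<0: u,v=v,u
yaw=np.arctan2(u[1],u[0]); o=heel+(u+v)*62.5/150
print(np.linalg.norm(u),np.linalg.norm(v))
mod=lambda p:place(SQ,p)
p,c=fit(mod,[("scene",bs,a,np.ones_like(a))],[o[0],o[1],yaw],[.005,.005,.05]); print("sq",p.round(4),np.degrees(p[2]),c)
bt=(200,132,286,218); bf=(245,160,365,266); obs=[]
for n,bb in(("top",bt),("scene",bf)):
    I=crop(im[n],bb);h=cv2.cvtColor(I,cv2.COLOR_RGB2HSV); dark=((h[...,1]<110)).astype(np.uint8)
    w=1-cv2.dilate(dark,np.ones((7,7))); obs.append((n,bb,alpha(I,"w"),w))
c0=back("scene",(322,221),.022)
for ob in([obs[0]],[obs[1]],obs):
    pf,c=fit(frame,ob,[c0[0],c0[1],np.pi,.06],[.006,.006,.05,.03]); print("frame",pf.round(4),c)
V=[overlay("scene",im["scene"],mod(p),bs,"",4),overlay("scene",im["scene"],frame(pf),bf,"",4)]
H=max(x.shape[0] for x in V);cv2.imwrite("pics/fit1.png",np.hstack([cv2.copyMakeBorder(x,0,H-x.shape[0],0,0,0) for x in V]))
E
python3 f1.py
```

```text
0.13423052962092188 0.14345955660148116
sq [ 0.5177 -0.296  -2.5736] -147.45817052923812 164.47033619548037
frame [0.6041 0.1026 3.0528 0.0739] 76.80376803722413
frame [0.6011 0.1126 3.0319 0.132 ] 153.72262208973535Traceback (most recent call last):
  File "f1.py", line 19, in <module>
    pf,c=fit(frame,ob,[c0[0],c0[1],np.pi,.06],[.006,.006,.05,.03]); print("frame",pf.round(4),c)
         ~~~^^^^^^^^^^^^^^^^^^^^^^^^^^^^^^^^^^^^^^^^^^^^^^^^^^^^^^
  File "h.py", line 33, in fit
    r=minimize(cost,p,method="Nelder-Mead",options=dict(initial_simplex=s,maxfev=500,xatol=1e-5,fatol=1e-3)); p=r.x
    res = _minimize_neldermead(fun, x0, args, callback, bounds=bounds,
                               **options)
    fxcc = func(xcc)
    fx = function(np.copy(x), *(wrapper_args + args))
  File "h.py", line 29, in cost
    q=model(p); return sum((w*(render(n,q,bb)-a)**2).sum() for n,bb,a,w in obs)
                       ~~~^^^^^^^^^^^^^^^^^^^^^^^^^^^^^^^^^^^^^^^^^^^^^^^^^^^^^
  File "h.py", line 29, in <genexpr>
    q=model(p); return sum((w*(render(n,q,bb)-a)**2).sum() for n,bb,a,w in obs)
                               ~~~~~~^^^^^^^^
  File "h.py", line 23, in render
    u=(proj(n,P)+.5-[l,t])*S-.5
       ~~~~^^^^^
  File "h.py", line 14, in proj
    c=get_calibration(n);T=np.array(c["T"]);q=(P-T[:3,3])@T[:3,:3]
ValueError: time passes only in moves, steps and waits
```

```bash
sed -i 's/^def box/import functools\nget_calibration=functools.lru_cache(get_calibration)\ndef box/' h.py
sed -i 's/^im=.*/im={n:cv2.imread(f"pics\/{n}0.png")[:,:,::-1].copy() for n in("top","scene")}/' f1.py; python3 f1.py
```

```text
0.13423052962092188 0.14345955660148116
sq [ 0.5176 -0.2959 -2.5733] -147.4373468764176 163.2941287538981
frame [0.6044 0.1026 3.0484 0.0783] 76.76572143038955
frame [0.5992 0.1142 3.0274 0.1459] 153.11104448427568
frame [0.6015 0.1035 3.0547 0.0536] 258.51913099692104
```

View pics/fit1.png

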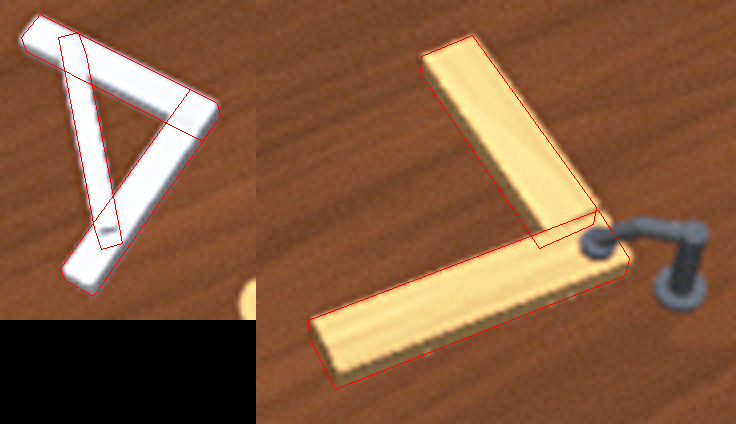

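The small square is confirmed and the fit hugs it. The frame's shaded sides biased its fit, so I'll refit using only the bright top faces.

```bash
cat > f2.py <<'E'
from h import *
im={n:cv2.imread(f"pics/{n}0.png")[:,:,::-1].copy() for n in("top","scene")}
top=lambda p:[P[np.abs(P[:,2]-.022)<1e-6] for P in frame(p)]
obs=[]
for n,bb,k in(("top",(200,132,286,218),15),("scene",(245,160,365,266),25)):
    I=crop(im[n],bb);h=cv2.cvtColor(I,cv2.COLOR_RGB2HSV); dark=((h[...,1]<90)).astype(np.uint8)
    w=1-cv2.dilate(dark,np.ones((k,k))); a=np.clip((I[...,1]-120.)/(205-120),0,1); obs.append((n,bb,a,w)); print(np.percentile(I[...,1],[5,50,95]),(w==0).sum())
for ob in([obs[0]],[obs[1]],obs):
    pf,c=fit(top,ob,[.6035,.105,3.05,.06],[.004,.004,.03,.02]); print("frame",pf.round(4),c)
V=[overlay(n,im[n],top(pf),bb,"",k) for (n,bb,_,_),k in zip(obs,(4,3.5))]
H=max(x.shape[0] for x in V);cv2.imwrite("pics/fit2.png",np.hstack([cv2.copyMakeBorder(x,0,H-x.shape[0],0,0,0) for x in V]))
E
python3 f2.py
```

```text
[ 70.  77. 223.] 1936
[ 69.   77.5 224. ] 3673
frame [0.6043 0.0999 3.0353 0.0741] 6.535594002306805
frame [0.6027 0.1066 3.0503 0.0738] 2.4215609381007304
frame [0.6028 0.1046 3.0495 0.0912] 46.14940407535563
```

View pics/fit2.png

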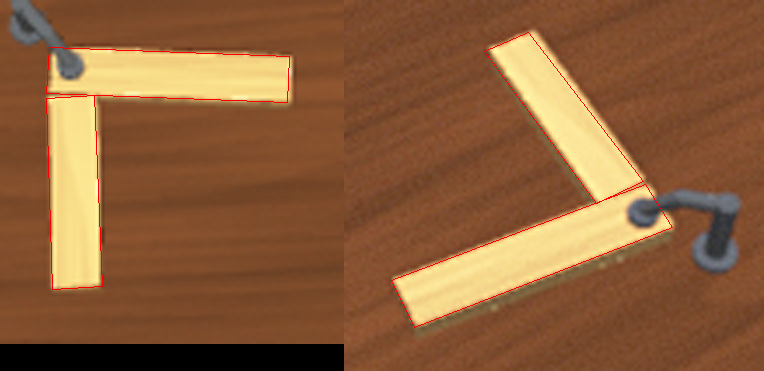

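Both cameras fit well on the frame, differing by a few mm, so its corner is at about (0.6035, 0.103), yaw 3.043, sag 0.074. Now I'll approach the square with the arm and get a second look at it from the top camera.

```bash
python3 -m inch '[0.45,-0.18,0,0,0,0, 0.9,-0.37,0,0,0,0, 0.9,-0.37,0,0,0,0]' 80 20; python3 -m inch '[0.45,-0.18,0,0,0,0.07, 0.9,-0.37,0,0,0,0.07, 0.9,-0.37,0,0,0,0.07]'
cat > f3.py <<'E'
from h import *
import sys
tag,yaw0=sys.argv[1],-2.5735
im={n:camera(n) for n in("top","scene")}
topf=lambda p:[P[P[:,2]>.017] for P in place(SQ,p)]
full=lambda p:place(SQ,p)
for n in im: cv2.imwrite(f"pics/{tag}_{n}.png",im[n][:,:,::-1])
bb={"top":(306,140,356,212),"scene":(152,222,216,302)}
V=[]
for n in im:
    I=crop(im[n],bb[n]); a=alpha(I,"sq")
    p,c=fit(full,[(n,bb[n],a,np.ones_like(a))],[.5176,-.2959,yaw0],[.004,.004,.03]); print(n,p.round(4),c)
    V.append(overlay(n,im[n],full(p),bb[n],"",5))
H=max(x.shape[0] for x in V);cv2.imwrite(f"pics/{tag}.png",np.hstack([cv2.copyMakeBorder(x,0,H-x.shape[0],0,0,0) for x in V]))
E
python3 f3.py s3
```

```text
time: 1.05
position: [0.3037, -0.5134, 0.2132]
tool_rot: [0.979, 0.202, 0.001, -0.003]
ft_force: [0.0, 0.3, 0.3]
grip_width: 0.0809
grip_force: 0.0
time: 1.3
position: [0.3583, -0.458, 0.2135]
tool_rot: [0.989, 0.149, 0.001, -0.002]
ft_force: [-1.7, 0.5, -0.7]
grip_width: 0.0802
grip_force: 0.0
top [ 0.499  -0.2991 -2.4557] 2020.3678986714513
scene [ 0.5176 -0.2959 -2.5727] 161.40750865051902
```

View pics/s3.png

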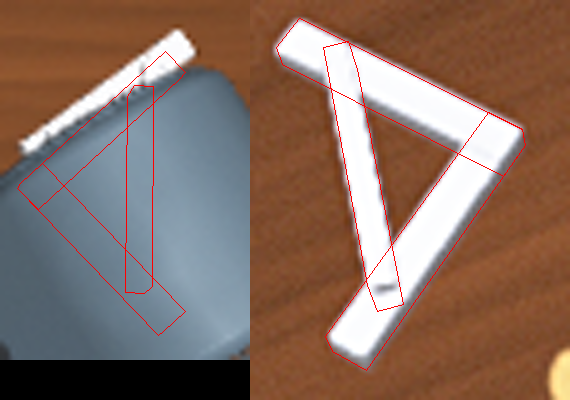

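```bash
cat > f4.py <<'E'
from h import *
def topf(p):
    r=[]
    for P in place(SQ,p): r.append(P[P[:,2]>.017])
    return r
bb={"top":(306,140,356,212),"scene":(152,222,216,302)}; obs=[]
for n in bb:
    im=cv2.imread(f"pics/{n}0.png")[:,:,::-1].copy(); I=crop(im,bb[n]); h=cv2.cvtColor(I,cv2.COLOR_RGB2HSV)
    mn=I.min(2).astype(float); print(n,np.percentile(mn,[50,80,90,98]))
    a=np.clip((mn-60)/(235-60),0,1) if n=="top" else np.clip((mn-150)/(240-150),0,1)
    w=np.ones_like(a)
    if n=="top": 
        arm=(I[...,2].astype(int)>I[...,0].astype(int)+12).astype(np.uint8)
        arm=cv2.morphologyEx(arm,cv2.MORPH_OPEN,np.ones((3,3)))
        w=1.-cv2.dilate(arm,np.ones((7,7))); print((w==0).sum())
    p,c=fit(topf,[(n,bb[n],a,w)],[.5176,-.2959,-2.5735],[.004,.004,.03]); print(n,p.round(4),c)
    obs.append(overlay(n,im,topf(p),bb[n],"",5))
H=max(x.shape[0] for x in obs);cv2.imwrite("pics/s4.png",np.hstack([cv2.copyMakeBorder(x,0,H-x.shape[0],0,0,0) for x in obs]))
E
python3 f4.py
```

```text
top [ 44.  83. 250. 252.]
523
top [ 0.5188 -0.2994 -2.565 ] 9.241237439289442
scene [ 49.  185.4 252.  255. ]
scene [ 0.5188 -0.296  -2.561 ] 14.733842539194328
```

View pics/s4.png

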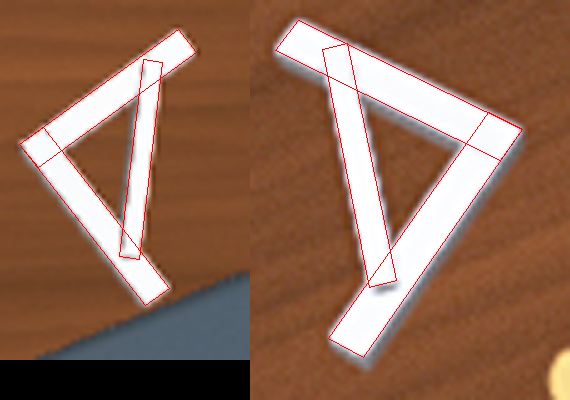

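Square at (0.5188, -0.2977), yaw -146.9°, with both cameras agreeing and the outlines matching it closely. On to the moves.

```bash
cat > d.py <<'E'
import sys,numpy as np
from rig import get_obs
from scipy.spatial.transform import Rotation as R
x,y,z,psi=map(float,sys.argv[1:5])
o=get_obs();Q=R.from_quat(o["tool_rot"]);c,s=np.cos(np.radians(psi)),np.sin(np.radians(psi))
G=R.from_matrix(np.array([[c,s,0],[s,-c,0],[0,0,-1.]]))
print("t",round(o["time"],2),"pos",np.round(o["position"],4),"f",np.round(o["ft_force"],2),"m",np.round(o["moment"],2),"w",round(o["grip_width"],4),"gf",round(o["grip_force"],1),"q6",round(o["q"][5],2))
print("shift",np.round(Q.inv().apply(np.array([x,y,z])-o["position"])/.08,3),"turn",np.round((Q.inv()*G).as_rotvec()/(np.pi/2),3))
E
python3 d.py .5188 -.2977 .11 -11.85
```

```text
t 1.4 pos [ 0.3557 -0.4626  0.2137] f [-0.04 -0.57 -0.01] m [-0.07  0.02 -0.06] w 0.08 gf 0.0 q6 0.17
shift [ 2.554 -1.374  1.295] turn [0.    0.    0.321]
```

```bash
python3 -m inch '[0.43,-0.23,0.1,0,0,0, 0.85,-0.46,0.2,0,0,0, 0.85,-0.46,0.2,0,0,0]' 40 20 >/dev/null; python3 -m inch '[0.43,-0.23,0.1,0,0,0, 0.85,-0.46,0.2,0,0,0, 0.85,-0.46,0.2,0,0,0]'>/dev/null; python3 -m inch '[0.43,-0.23,0.2,0,0,0.08, 0.85,-0.46,0.6,0,0,0.16, 0.85,-0.46,0.9,0,0,0.24, 0.85,-0.46,0.9,0,0,0.321, 0.85,-0.46,0.9,0,0,0.321]' ; python3 d.py .5188 -.2977 .027 -11.85
```

```text
time: 2.32
position: [0.5169, -0.299, 0.1074]
tool_rot: [0.994, -0.106, -0.002, -0.001]
ft_force: [0.4, 0.0, 0.6]
grip_width: 0.04
grip_force: 0.0
t 2.32 pos [ 0.5169 -0.299   0.1074] f [0.42 0.   0.61] m [ 0.02  0.02 -0.02] w 0.04 gf 0.0 q6 1.07
shift [ 0.024 -0.02   1.005] turn [-0.001  0.002 -0.003]
```

Above it now, so descend in steps and close.

```bash
python3 -m inch '[0.02,-0.02,0.3,0,0,0, 0.02,-0.02,0.6,0,0,0, 0.02,-0.02,0.8,0,0,0, 0.02,-0.02,0.95,0,0,0, 0.02,-0.02,1,0,0,0, 0.02,-0.02,1,0,0,0, 0.02,-0.02,1,0,0,0]' ; python3 -m inch '[0,0,0,0,0,0,0,0,0,0,0,0,0,0,0,0,0,0,0,0,0,0,0,0,0,0,0,0,0,0,0,0,0,0,0,0]' 0 25; python3 -m inch '[0,0,0,0,0,0,0,0,0,0,0,0]'; python3 d.py .5188 -.2977 .027 -11.85
```

```text
time: 2.9
position: [0.5203, -0.2989, 0.0304]
tool_rot: [0.994, -0.105, 0.001, 0.001]
ft_force: [0.2, -0.1, 0.5]
grip_width: 0.04
grip_force: 0.0
time: 3.4
position: [0.5201, -0.2977, 0.0298]
tool_rot: [0.994, -0.105, 0.0, 0.0]
ft_force: [-0.2, -0.5, 1.0]
grip_width: 0.0078
grip_force: 0.0
time: 3.57
position: [0.52, -0.2977, 0.0296]
tool_rot: [0.994, -0.105, 0.0, 0.0]
ft_force: [-0.2, -0.3, -0.2]
grip_width: 0.0016
grip_force: 0.0
t 3.57 pos [ 0.52   -0.2977  0.0296] f [-0.22 -0.31 -0.17] m [0.01 0.05 0.  ] w 0.0016 gf 0.0 q6 1.07
shift [-0.014  0.004  0.032] turn [ 0.    -0.    -0.002]
```

The fingers closed on nothing, so I'll look.

Run:
```python
from h import *
V=[]
for n,c in(("scene",(186,255)),("top",(330,172))):
    im=camera(n);cv2.imwrite(f"pics/g_{n}.png",im[:,:,::-1]); bb=(c[0]-40,c[1]-55,c[0]+40,c[1]+55)
    v=overlay(n,im,place(SQ,(.5188,-.2977,-2.563)),bb,"",5)
    u=(proj(n,np.array([[.52,-.2977,.0076],[.52,-.2977,.0296]]))+.5-[bb[0],bb[1]])*5
    for q in u: cv2.circle(v,tuple(int(i) for i in q),4,(255,0,0),-1)
    V.append(v)
cv2.imwrite("pics/g.png",np.hstack(V))
```

```text
(no output)
```

View pics/g.png

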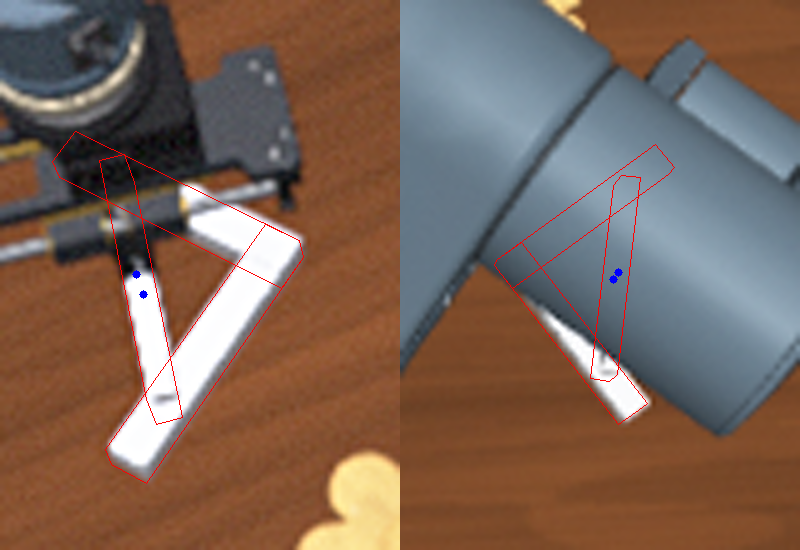

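The tips look about 25 mm higher than the reported pose implies, ending at the brace's top around crop (140,268). I'll reopen and lower in small steps, watching the force.

```bash
python3 -m inch '[0,0,0,0,0,0,0,0,0,0,0,0,0,0,0,0,0,0,0,0,0,0,0,0,0,0,0,0,0,0]' 40; python3 -m inch '[0,0,0.03,0,0,0, 0,0,0.06,0,0,0,0,0,0.06,0,0,0]'; python3 -m inch '[0,0,0.03,0,0,0, 0,0,0.06,0,0,0,0,0,0.06,0,0,0]'
```

```text
time: 4.08
position: [0.5199, -0.2977, 0.0295]
tool_rot: [0.994, -0.105, -0.0, -0.0]
ft_force: [-0.1, -0.8, -0.1]
grip_width: 0.0264
grip_force: 0.0
time: 4.33
position: [0.5196, -0.2975, 0.0242]
tool_rot: [0.994, -0.105, -0.0, -0.0]
ft_force: [-0.1, -0.7, -0.6]
grip_width: 0.0389
grip_force: 0.0
time: 4.58
position: [0.5196, -0.2974, 0.0194]
tool_rot: [0.994, -0.105, -0.0, -0.0]
ft_force: [0.1, 0.0, -0.0]
grip_width: 0.0399
grip_force: 0.0
```

```bash
for i in 1 2; do python3 -m inch '[0,0,0.03,0,0,0, 0,0,0.06,0,0,0,0,0,0.06,0,0,0]' | grep -E 'pos|ft'; done
python3 - <<'E'
from h import *
V=[]
for n,c in(("scene",(186,245)),):
    im=camera(n);cv2.imwrite(f"pics/g2_{n}.png",im[:,:,::-1]); bb=(c[0]-50,c[1]-55,c[0]+50,c[1]+50)
    v=overlay(n,im,[],bb,"",5)
    p=np.array(get_obs()["position"])
    for dz in(0,-.022):
        q=((proj(n,(p+[0,0,dz])[None])+.5-[bb[0],bb[1]])*5)[0]; cv2.circle(v,tuple(int(i) for i in q),3,(255,0,0),-1)
    V.append(v)
cv2.imwrite("pics/g2.png",np.hstack(V))
E
```

```text
position: [0.5197, -0.2975, 0.0146]
ft_force: [-0.9, -0.3, -0.1]
position: [0.5197, -0.2975, 0.0099]
ft_force: [-0.4, -0.4, -0.1]
```

View pics/g2.png

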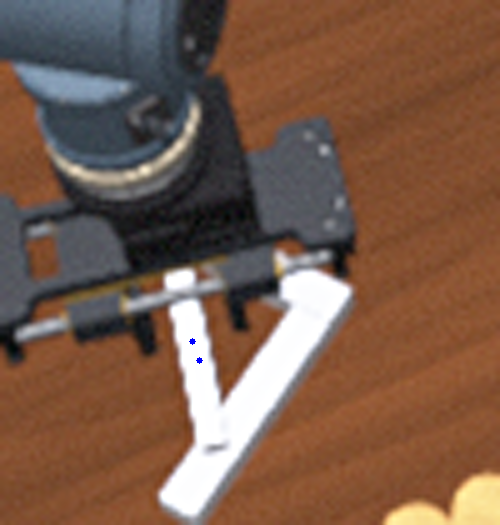

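There is a real offset of about 25 mm in z: the tips at (148,350) and (240,325) straddle the brace but are higher than reported, and there is no bench contact. I'll feel for the bench in small steps.

```bash
for i in 1 2; do python3 -m inch '[0,0,0.02,0,0,0, 0,0,0.04,0,0,0,0,0,0.04,0,0,0]' | grep -E 'pos|ft'; done;  python3 -m inch '[0,0,0.01,0,0,0, 0,0,0.02,0,0,0,0,0,0.025,0,0,0]' | grep -E 'pos|ft'
```

```text
position: [0.5198, -0.2976, 0.0069]
ft_force: [-0.2, -0.0, -0.3]
position: [0.5197, -0.2976, 0.0036]
ft_force: [-0.5, -0.3, 0.3]
position: [0.5199, -0.2977, 0.0019]
ft_force: [0.2, 0.4, 0.4]
```

```bash
python3 -m inch '[0,0,0,0,0,0,0,0,0,0,0,0,0,0,0,0,0,0,0,0,0,0,0,0,0,0,0,0,0,0,0,0,0,0,0,0]' 0 25; python3 d.py .5188 -.2977 .027 -11.85
```

```text
time: 6.38
position: [0.52, -0.2979, 0.002]
tool_rot: [0.994, -0.105, 0.0, 0.0]
ft_force: [-0.7, -0.7, -0.1]
grip_width: 0.0139
grip_force: 25.0
t 6.38 pos [ 0.52   -0.2979  0.002 ] f [-0.72 -0.72 -0.06] m [-0.11  0.08  0.01] w 0.0139 gf 25.0 q6 1.07
shift [-0.015  0.001 -0.312] turn [ 0.    -0.    -0.002]
```

Gripped at 13.9 mm width. Next: lift a little, move clear of the chisel, then turn.

```bash
python3 -m inch '[0,0,-0.05,0,0,0, 0,0,-0.1,0,0,0, 0,0,-0.1,0,0,0]' - 35; python3 d.py .50 -.21 .012 -12.06
```

```text
time: 6.63
position: [0.5199, -0.2976, 0.0103]
tool_rot: [0.994, -0.105, 0.0, 0.0]
ft_force: [-0.3, -0.2, -4.0]
grip_width: 0.0139
grip_force: 35.0
t 6.63 pos [ 0.5199 -0.2976  0.0103] f [-0.33 -0.21 -3.97] m [-0.05  0.04 -0.02] w 0.0139 gf 35.0 q6 1.07
shift [-0.473 -1.019 -0.021] turn [ 0. -0.  0.]
```

```bash
python3 -m inch '[-0.12,-0.25,0,0,0,0, -0.24,-0.5,0,0,0,0, -0.36,-0.75,0,0,0,0, -0.47,-1,0,0,0,0, -0.47,-1,0,0,0,0]' >/dev/null; python3 -m inch '[0,0,0,0,0,0.06, 0,0,0,0,0,0.12, 0,0,0,0,0,0.18, 0,0,0,0,0,0.24, 0,0,0,0,0,0.3, 0,0,0,0,0,0.36, 0,0,0,0,0,0.429, 0,0,0,0,0,0.429]'; python3 d.py .487 .007 .0103 -50.65
```

```text
time: 7.72
position: [0.5, -0.2119, 0.0099]
tool_rot: [0.903, -0.429, 0.0, 0.0]
ft_force: [-0.3, -0.0, -4.0]
grip_width: 0.0137
grip_force: 35.0
t 7.72 pos [ 0.5    -0.2119  0.0099] f [-0.25 -0.03 -4.04] m [0.13 0.05 0.03] w 0.0137 gf 35.0 q6 1.85
shift [-2.222 -1.604 -0.005] turn [-0.    -0.    -0.001]
```

```bash
for i in 1 2; do :; done; python3 -m inch '[-0.25,-0.18,0,0,0,0, -0.5,-0.36,0,0,0,0, -0.75,-0.54,0,0,0,0, -0.75,-0.54,0,0,0,0]' >/dev/null; python3 -m inch '[-0.25,-0.18,0,0,0,0, -0.5,-0.36,0,0,0,0, -0.75,-0.54,0,0,0,0, -0.75,-0.54,0,0,0,0]' >/dev/null;  python3 -m inch '[-0.25,-0.18,0,0,0,0, -0.5,-0.36,0,0,0,0, -0.72,-0.52,0,0,0,0, -0.72,-0.52,0,0,0,0, -0.72,-0.52,0,0,0,0]'
cat > f5.py <<'E'
from h import *
import sys
tag=sys.argv[1]; p0=[float(v) for v in sys.argv[2:5]]; views=sys.argv[5]=="v"
def topf(p): return [P[P[:,2]>.017] for P in place(SQ,p)]
ftop=lambda p:[P[np.abs(P[:,2]-.022)<1e-6] for P in frame(p)]
V=[]
for n,pf0 in (("scene",(.6027,.1066,3.0503,.0738)),("top",(.6043,.0999,3.0353,.0741))):
    im=camera(n);cv2.imwrite(f"pics/{tag}_{n}.png",im[:,:,::-1])
    ctr=proj(n,np.array([[.53,.04,.02]]))[0].astype(int); bb=(ctr[0]-70,ctr[1]-60,ctr[0]+70,ctr[1]+60)
    V.append(overlay(n,im,topf(p0)+ftop(pf0),bb,"",2.8 if n=="top" else 2.8))
cv2.imwrite(f"pics/{tag}.png",np.hstack(V))
E
python3 f5.py st .4858 .0072 3.043 v; python3 d.py .536 .047 .0103 -50.65
```

```text
time: 8.8
position: [0.4865, 0.0074, 0.01]
tool_rot: [0.905, -0.426, 0.0, 0.0]
ft_force: [-0.5, -0.0, -4.8]
grip_width: 0.0135
grip_force: 35.0
t 8.9 pos [0.4873 0.006  0.0101] f [-0.69 -0.41 -3.75] m [0.04 0.09 0.03] w 0.0137 gf 35.0 q6 2.24
shift [-0.009 -0.796 -0.002] turn [-0.001 -0.001  0.   ]
```

View pics/st.png

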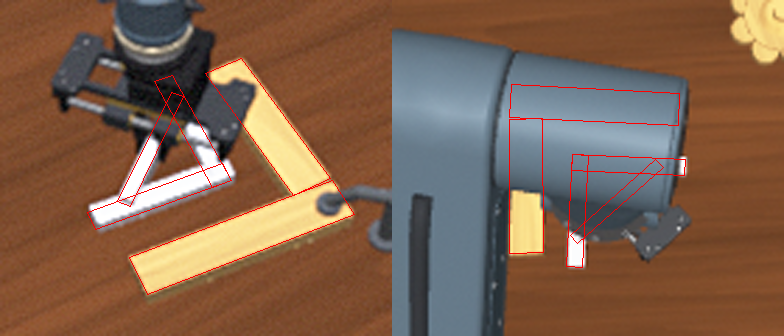

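The predicted outlines match the square, lifted 8 mm, and the frame. Lower it to the bench and advance along the diagonal.

```bash
python3 -m inch '[0,0,0.05,0,0,0, 0,0,0.1,0,0,0, 0,0,0.1,0,0,0, 0,0,0.1,0,0,0]'; python3 -m inch '[0,-0.1,0,0,0,0, 0,-0.2,0,0,0,0, 0,-0.3,0,0,0,0, 0,-0.4,0,0,0,0, 0,-0.5,0,0,0,0, 0,-0.55,0,0,0,0, 0,-0.55,0,0,0,0]'; python3 d.py .536 .047 .002 -50.65
```

```text
time: 9.23
position: [0.4866, 0.0061, 0.0017]
tool_rot: [0.904, -0.428, 0.0, -0.0]
ft_force: [-1.0, -0.0, -4.4]
grip_width: 0.0135
grip_force: 35.0
time: 9.82
position: [0.5217, 0.0356, 0.0019]
tool_rot: [0.904, -0.427, 0.001, -0.0]
ft_force: [0.4, 0.2, -5.4]
grip_width: 0.014
grip_force: 35.0
t 9.82 pos [0.5217 0.0356 0.0019] f [ 0.39  0.23 -5.38] m [ 0.03  0.03 -0.01] w 0.014 gf 35.0 q6 2.31
shift [ 0.004 -0.229 -0.001] turn [-0.001 -0.001  0.001]
```

```bash
for i in 1 2 3; do python3 -m inch '[0,0,0.006,0,0,0, 0,0,0.012,0,0,0, 0,0,0.012,0,0,0]'|grep -E 'pos|ft'
python3 - <<'E'
from rig import get_obs
print(get_obs()["moment"])
E
done
```

```text
position: [0.5207, 0.035, 0.0016]
ft_force: [0.4, 2.9, 3.3]
[ 0.50877239 -0.06497438 -0.01860148]
position: [0.5207, 0.0349, 0.0016]
ft_force: [-0.7, 3.2, 11.0]
[0.6833512  0.14019424 0.048979  ]
position: [0.5208, 0.0349, 0.0016]
ft_force: [-1.8, 3.6, 18.1]
[0.67914785 0.39355355 0.06406138]
```

```bash
python3 -m inch '[0,0,-0.024,0,0,0, 0,0,-0.024,0,0,0]'|grep -E 'pos|ft'; for i in 1 2; do python3 -m inch '[0,-0.025,0,0,0,0, 0,-0.05,0,0,0,0, 0,-0.05,0,0,0,0]'|grep -E 'pos|ft|rot'; done;python3 d.py .536 .047 .002 -50.65
```

```text
position: [0.52, 0.0345, 0.0016]
ft_force: [-1.0, -1.0, 10.4]
position: [0.5223, 0.0366, 0.0016]
tool_rot: [0.904, -0.428, -0.001, 0.001]
ft_force: [-3.4, -1.5, 9.5]
position: [0.5253, 0.039, 0.0016]
tool_rot: [0.904, -0.427, -0.001, 0.001]
ft_force: [-2.9, -2.9, 10.4]
t 11.23 pos [0.5253 0.039  0.0016] f [-2.93 -2.88 10.43] m [-0.31  0.52  0.07] w 0.0136 gf 35.0 q6 2.32
shift [ 0.008 -0.167 -0.005] turn [0.002 0.001 0.   ]
```

```bash
for i in 1 2; do python3 -m inch '[0,-0.025,-0.006,0,0,0, 0,-0.05,-0.006,0,0,0, 0,-0.05,-0.006,0,0,0]'|grep -E 'pos|ft|rot'; done;python3 d.py .536 .047 .002 -50.65
```

```text
position: [0.5289, 0.0418, 0.0016]
tool_rot: [0.904, -0.428, -0.001, 0.001]
ft_force: [-2.8, -2.7, 6.8]
position: [0.5327, 0.0448, 0.0017]
tool_rot: [0.904, -0.428, -0.0, 0.0]
ft_force: [-1.4, -2.0, 1.2]
t 11.73 pos [0.5327 0.0448 0.0017] f [-1.42 -2.01  1.25] m [-0.38  0.24  0.12] w 0.014 gf 35.0 q6 2.33
shift [ 0.005 -0.049 -0.004] turn [0. 0. 0.]
```

Light bench contact. Creep in and watch for the walls.

```bash
for i in 1 2 3; do python3 -m inch '[0,-0.01,0,0,0,0, 0,-0.02,0,0,0,0, 0,-0.02,0,0,0,0]'|grep -E 'pos|ft|rot';python3 - <<'E'
from rig import get_obs
print(get_obs()["moment"].round(2))
E
done
```

```text
position: [0.5339, 0.046, 0.0017]
tool_rot: [0.904, -0.428, -0.0, 0.0]
ft_force: [-1.1, -2.0, -0.3]
[-0.37  0.2   0.13]
position: [0.5353, 0.0471, 0.0017]
tool_rot: [0.904, -0.428, -0.0, -0.0]
ft_force: [-1.1, -2.9, -3.1]
[-0.31  0.13  0.22]
position: [0.5354, 0.0472, 0.0017]
tool_rot: [0.904, -0.427, -0.001, 0.001]
ft_force: [-3.2, -6.2, -0.9]
[-0.99  0.4   0.26]
```

Wall contact is right at the predicted pose. Increase the push, a bit more towards the stile.

```bash
for i in 1 2; do python3 -m inch '[0.005,-0.01,0,0,0,0, 0.01,-0.02,0,0,0,0, 0.01,-0.02,0,0,0,0, 0.01,-0.02,0,0,0,0]'|grep -E 'pos|ft|rot';python3 - <<'E'
from rig import get_obs
import numpy as np
o=get_obs();f=o["ft_force"];print("stile",-.995*f[0]+.098*f[1],"rail",-.098*f[0]-.995*f[1],o["moment"].round(2),o["grip_force"])
E
done
```

```text
position: [0.5355, 0.0472, 0.0017]
tool_rot: [0.904, -0.427, -0.002, 0.002]
ft_force: [-6.0, -8.5, 1.0]
stile 5.155416909904934 rail 9.058863894628676 [-1.39  0.72  0.23] 35.050851702690125
position: [0.5355, 0.0472, 0.0017]
tool_rot: [0.904, -0.427, -0.004, 0.003]
ft_force: [-8.1, -11.5, 2.6]
stile 6.965083879945794 rail 12.207693211255368 [-1.76  1.16  0.21] 35.058647990226746
```

Firm on both walls and no longer moving. One last look to check flushness.

```bash
cat > f6.py <<'E'
from h import *
ftop=lambda p:[P[np.abs(P[:,2]-.022)<1e-6] for P in frame(p)]
def topf(p): return [P[P[:,2]>.017] for P in place(SQ,p)]
im=camera("scene");cv2.imwrite("pics/fin_scene.png",im[:,:,::-1])
bb=(245,160,365,266); I=crop(im,bb).astype(int)
hsv=cv2.cvtColor(crop(im,bb),cv2.COLOR_RGB2HSV)
dark=((hsv[...,1]<90)).astype(np.uint8)
w=1.-cv2.dilate(dark,np.ones((5,5))); a=np.clip((I[...,1]-120.)/85,0,1)
F0=(.6027,.1066,3.0503)
sag,c=fit(lambda p:ftop((*F0,p[0])),[("scene",bb,a,w)],[.03],[.03]); print("sag",sag,c)
bw=(225,150,365,266); I=crop(im,bw).astype(int); mn=I.min(2).astype(float)
a=np.clip((mn-150)/90,0,1)
arm=((I[...,0]<140)&(I[...,2]>I[...,0]-25)).astype(np.uint8); 
w=1.-cv2.dilate(cv2.morphologyEx(arm,cv2.MORPH_OPEN,np.ones((3,3))),np.ones((7,7)))
p,c=fit(topf,[("scene",bw,a,w)],[.5345,.049,3.046],[.004,.004,.02]); 
h=rz(-F0[2])@(np.array([p[0],p[1],0])+rz(p[2])@[-.0625,-.0625,0]-[F0[0],F0[1],0])
print("sq",p.round(4),c,"heel in frame",h.round(4),"dyaw",p[2]-F0[2],(w==0).sum())
cv2.imwrite("pics/fin.png",overlay("scene",im,topf(p)+ftop((*F0,sag[0])),bw,"",5))
E
python3 f6.py
```

```text
sag [-0.00480469] 2.7271203383314107
sq [0.5345 0.0501 3.0481] 18.979260540817634 heel in frame [0.0002 0.0002 0.    ] dyaw -0.002210776675488635 4375
```

View pics/fin.png

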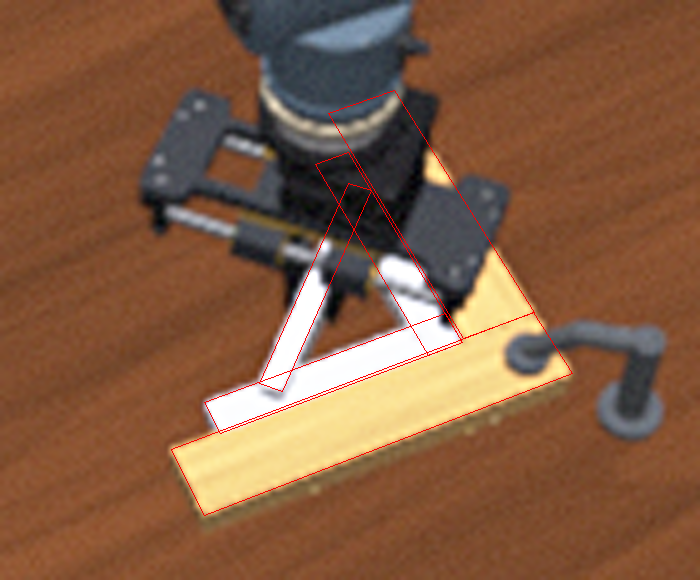

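The square is flush in the corner: sag is about 0, the heel is within 0.3 mm and the yaw within 0.2°. Let it settle, then hand in.

```bash
python3 -m inch '[0,0,0,0,0,0,0,0,0,0,0,0,0,0,0,0,0,0,0,0,0,0,0,0,0,0,0,0,0,0,0,0,0,0,0,0,0,0,0,0,0,0,0,0,0,0,0,0]' && python3 -c "
from rig import *
print(hand_in())"
```

```text
time: 13.87
position: [0.5355, 0.0472, 0.0017]
tool_rot: [0.904, -0.427, -0.004, 0.003]
ft_force: [-8.3, -10.7, 2.3]
grip_width: 0.0136
grip_force: 35.1
the job is handed in; nothing more can be done
None
```

I handed the job in at 13.9 s with the small square gripped and seated flush in the corner: in the last picture, heel within about 0.3 mm and rail sag near zero, with a steady wrist push of about 7 N towards the stile and 11 N towards the rail; the hand-in returned no verdict.

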